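# Lock the grain mill's collar with a pin spanner

## Robot

A 7-joint arm with a two-finger parallel gripper is mounted at the origin on a cart in front of the work surface, level with it; the furniture and walls round the work are solid. World frame = base frame: x ahead of the robot, y to its left, z up, the work surface at z = 0. Lengths are in m, angles in degrees, forces in N, time in s.
With the tool pointing down it reaches from about 0.425 to 0.875 m from the base axis. Payload 4.7 kg.
Tool frame: the origin (TCP) lies midway between the tips of the shut fingers; the grasp point (between the pads) lies 19 mm behind it; z points along the fingers, y is the line along which they close (so a half turn about z gives the same grasp; the last joint's range is limited). The gripper opens to 87 mm and grips with 3 to 60 N. Pads are 19 mm wide; open, the fingers measure 117 mm over their backs; the gripper's body (75 mm by 190 mm) begins 51 mm behind the grasp point.
Start: joints at [-74.25, 18.392, -4.016, 83.108, 1.295, 78.541, -3.26], TCP at [0.168, 0.628, 0.223] pointing down, gripper open.
Joint ranges: [-163.93, 163.93], [-17.29, 119.83], [-79.2, 71.16], [3.27, 140.29], [-89.18, 269.18], [5.43, 117.66], [-154.24, 154.24]. Speed limits (degrees/s): [147.25, 147.25, 180, 180, 180, 180, 180].

## Interface

Orientations are given as [roll, pitch, yaw] about the fixed x, y, z axes, in that order (R = Rz(yaw) Ry(pitch) Rx(roll)).
In Python, from cell import env, viewer, boxes_of, masks_of gives the robot as it stands. The module is installed in compiled form; this text tells all that it offers.
- The arm moves only by the tool apply_moves, never from a script. Its argument "moves" is a list of rows, each a list of 7 numbers: the shift along the tool's x, y, z scaled (see below), then the turn, a rotation vector about the tool's x, y, z scaled (see below), then the opening, from 0 (shut) to 1 (fully open). A call has 1 to 20 rows; each row is the pose to reach, as a shift and turn from the pose commanded when the call began, along the tool's axes at that moment; what a row does not reach only later rows make up. The controller multiplies each number of a shift by 0.2 m and each number of a turn by 1.5 rad. A row lasts 1/10 s, in which the tool goes at most 50 mm and 8.59 degrees, less where a joint would pass 70% of its speed; a pose out of reach is approached as far as the arm can. A call with a number of a shift or a turn outside -1 to 1 is refused whole. A call with a gripper value outside its range is refused whole. The fingers move at their own pace and stop on an object; "grip_force" is the grip in N (left out, the last holds). Time passes only in rows, so rows that repeat a pose let the fingers close. It gives the time, the measured TCP pose, the force, the opening and the grip force at its end, in the units of the state.
- env.get_obs(): the state, without advancing time (a new reading comes with each control period).
- viewer.read_camera(name): name is "scene" or "top"; returns the picture (420x560x3 uint8, red, green, blue); there is no depth.
- viewer.get_calibration(name): a dict with "fov_y" (degrees; the focal length in pixels is half the picture's height over the tangent of half this angle, whatever the lens; pixels are square), "cx", "cy" (the principal point, pixels), "k1" (the pictures are not rectified: a ray, as slopes to the right and down, at radius r is drawn at 1 + k1 r^2 times it, then the intrinsics apply), "position" and "orientation" of the camera in the world. Camera axes: x right, y up, looking along -z (the intrinsics and any distortion apply to the point x, -y, -z); pixel columns grow to the right and rows downward; lengths in m; the calibration is good to about 2 mm. A picture is of the moment at which its call begins. get_calibration takes no time and is no camera call.
- env.sign_off(): hands the job in; it is judged then, once.
Trained networks look in the newest picture that a camera, given by its name, has taken for a name from the list of things; names that differ only in an ending like _2 or _b are one class to them, and where a whole thing is asked for, a point or a joint stands for the part that bears it (a point fixed in the world has none). Each returns a list of dicts, best first, with "conf" (0 to 1); they miss things now and then, are a little off and sometimes report something else, mostly with a low value. They report only what shows in the picture. A call takes as long as a camera call. They do not tell look-alikes from the thing itself.
- boxes_of(camera, target): "location" ([column, row] in pixels, amid what is visible of it).
- masks_of(camera, target): "pixels" (420x560 bool, what is visible of it) and "location" ([column, row] in pixels, amid what is visible of it).
The state is a dict: "time_s": time; "qpos": joint angles; "joint_velocities": joint speeds; "effort": joint torques, N m; "tool_pos": TCP position; "tool_rot": TCP orientation; "force": force on the tool from outside, world axes, zero at the start; "wrist_torque": the same for the moment, N m; "grip_width": finger opening in m; "grasp_force": force on a finger pad.
Only numpy, scipy, OpenCV 4.12 (cv2) and the standard library are available. Lean on these libraries where they do the work, as an engineer would, in place of code of your own. Each camera call takes 0.05 s, during which the arm holds its last target. There are 200 camera calls.

## Task

Lock the small green grain mill: take the orange-handled pin spanner from its wooden rest, push both its prongs fully into the two holes of the mill's steel collar, and only then turn the collar clockwise (seen from above) with it until the collar's yellow tab is hard against the red stop. Then lift the spanner out and stand it back in the slot of its rest, prongs down in the slot. Turn the collar with the spanner only, keep the gripper itself off the mill, and leave the caps, the cream jar and the tape roll where they are.

Things in the scene. Friction and masses are not known exactly. Their poses are not given: they have to be found in the camera images.
- spanner_grip (a point): Centre of the orange handle bar of the loose pin spanner: 80 mm long (spanner's x), 14 wide (y), 16 high; z up. A 12 mm stem leads down to a crossbar 76 x 20 x 10 mm, parallel to the handle, underside 56 mm below this point. Two round-tipped 7 mm prongs stick 11 mm down from it at x = +28 and -28 mm. Same either way round. 0.22 kg; starts standing in the rest.
- collar_face (a point): Centre of the collar's top face, on its vertical axis, 74 mm above the worktop; frame turns with the collar, z up. Steel ring 80 mm wide, 14 thick, with two 12 mm through holes (mouths bevelled to 15 mm) at x = +28 and -28 mm. With prongs fully in, the crossbar lies on the face and the handle's centre is 56 mm above this point. Yellow tab on the rim at +y. Nothing on the mill is higher.
- collar (a joint): Turn of the collar in rad. It grows when the collar turns clockwise seen from above (from 0 fully unlocked to 1.05 at the stop, locked). It starts between 0 and 0.2 and stays where it is left; turning takes about 0.15 N m.
- rest_slot (a point): Centre of the slot's mouth in the fixed wooden rest, 46 mm above the worktop, level with the two rails that carry the crossbar. Rest 120 mm long (x), 64 wide; slot along x, 12 mm wide, 34 deep, takes both prongs. End lips, 8 mm higher, leave 100 mm for the crossbar. Spanner in place: handle parallel to x, its centre 56 mm above this point.
- mill: Fixed mill: grey plate 130 x 130 mm, round green housing 106 mm wide, 60 mm high, carrying the collar. Origin under the centre, on the worktop, below the collar's axis. A steel chute reaches 72 mm out on -x, a shaft stub 64 mm on -y. The red stop stands on the housing beside the collar, lower than its face.
- cap_dark: Bystander: loose dark green bottle cap, 38 mm wide, 18 mm high; origin at its underside. Leave it.
- cap_lime: Bystander: loose lime green bottle cap, 28 mm wide, 13 mm high; origin at its underside. Leave it.
- cream_jar: Bystander: loose white cream jar, 62 mm wide, 52 mm high; origin at its underside. Leave it.
- tape_roll: Bystander: loose roll of brown tape lying flat, 94 mm wide, 25 mm high; origin at its underside. Leave it.
Things that resemble listed ones, but are neither listed nor needed, are in the scene too. What is shaped like the part that bears spanner_grip but pink is not meant.

How it is judged (in metres and radians):
On the way, in this order (a step that is already met when the one before it is completed fails the run):
1. both prongs are fully in the collar's holes (crossbar within 4 mm of the face) before the collar is turned (collar below 0.4 rad) (horizontal distance between spanner_grip and collar_face below 0.006 m and z of spanner_grip in the frame of collar_face between 0.05 and 0.06 m and angle between the x axis of spanner_grip and the x axis of collar_face, either way round below 0.14 rad and angle between the z axis of spanner_grip and the z axis of collar_face, either way round below 0.1 rad and value of joint collar below 0.4 rad), for 0.2 s.
2. the collar is turned to its stop (within 0.05 rad) with the prongs still in its holes (horizontal distance between spanner_grip and collar_face below 0.006 m and z of spanner_grip in the frame of collar_face between 0.05 and 0.063 m and angle between the x axis of spanner_grip and the x axis of collar_face, either way round below 0.14 rad and angle between the z axis of spanner_grip and the z axis of collar_face, either way round below 0.1 rad and value of joint collar above 1 rad), for 0.1 s.
At the end, for the whole second after the job is handed in: The collar is at its stop (within 0.05 rad), and the spanner stands upright in the rest with both prongs down in the slot and its crossbar on the rails (handle centre within 16 mm along and 6 mm across the slot's centre, upright within 0.08 rad) (value of joint collar above 1 rad and x of spanner_grip in the frame of rest_slot between -0.016 and 0.016 m and y of spanner_grip in the frame of rest_slot between -0.006 and 0.006 m and z of spanner_grip in the frame of rest_slot between 0.052 and 0.0595 m and angle between the x axis of spanner_grip and the x axis of rest_slot, either way round below 0.14 rad and angle between the z axis of spanner_grip and the z axis of rest_slot, either way round below 0.08 rad and angle between spanner_grip's own z axis and vertical below 0.1 rad); the robot touches nothing.
It fails at once if the gripper or arm pushes on the mill or its collar (over 3 N) (contact force between any of the fingers, the arm and mill above 3 N).
It fails at once if a bystander (cap, cream jar or tape roll) is moved by more than 20 mm (distance of any of cap_dark, cap_lime, cream_jar, tape_roll from where it was at the start of the episode above 0.02 m).
It also fails if it takes over 50 s, if anything falls off the work surface, if the arm or the gripper's body presses on something with over 40 N, if the wrist force passes 120 N, or if a joint passes its speed limit or range.

## Working session

There is one attempt and no reset: what is moved stays moved. The work goes in short steps, Python scripts to look and compute and a tool call to move; the robot and the scene stay as the last step left them, time stands still between calls to the robot, and variables do not carry over. Pictures are saved under pics/ and viewed, at most 10 in all, crops included, and the job is handed in when it is done.

Besides the shell and the picture viewer there is one more tool, called after "Call:" as name(argument=value, ...), one argument or row to a line, values as JSON. apply_moves: Moves the arm, as the interface text tells. Shifts and turns lie within -1 to 1; 1 stands for 0.2 m of shift or 1.5 rad of turn. Its arguments: {"type":"object","properties":{"moves":{"type":"array","items":{"type":"array","items":{"type":"number","minimum":-1,"maximum":1}}},"grip_force":{"type":"number"}},"required":["moves"]}

```bash
mkdir -p pics
cat > h.py <<'E'
import numpy as np, cv2
from scipy.spatial.transform import Rotation as R
from cell import env, viewer, boxes_of, masks_of
def cal(n):
    c=viewer.get_calibration(n); f=210/np.tan(np.radians(c['fov_y'])/2)
    return c,f,np.array(c['position']),R.from_euler('xyz',c['orientation'],degrees=True)
def proj(n,P):
    c,f,p,r=cal(n); q=r.inv().apply(np.atleast_2d(P)-p); s=np.c_[q[:,0],-q[:,1]]/-q[:,2:]
    s=s*(1+c['k1']*(s**2).sum(1,keepdims=True)); return s*f+[c['cx'],c['cy']]
def ray(n,uv):
    c,f,p,r=cal(n); d=(np.atleast_2d(uv)-[c['cx'],c['cy']])/f; s=d.copy()
    for _ in range(30): s=d/(1+c['k1']*(s**2).sum(1,keepdims=True))
    return p,r.apply(np.c_[s[:,0],-s[:,1],-np.ones(len(s))])
def onz(n,uv,z):
    p,d=ray(n,uv); return p+d*((z-p[2])/d[:,2])[:,None]
def save(n,fn):
    im=viewer.read_camera(n); cv2.imwrite('pics/'+fn,im[:,:,::-1]); return im
E
python3 - <<'E'
from h import *
for n in('scene','top'):
    print(viewer.get_calibration(n)); save(n,n+'0.png')
    for t in('spanner_grip','collar_face','mill','rest_slot','cap_dark','cap_lime','cream_jar','tape_roll'):
        try: print(n,t,[(np.round(b['location']),round(b['conf'],2)) for b in boxes_of(n,t)][:4])
        except Exception as e: print(t,e)
print(env.get_obs())
E
```

```text
{'fov_y': 43.20098707456658, 'cx': 288.59033185030074, 'cy': 212.51572887130473, 'k1': 0.010787399300628208, 'position': array([ 0.05945901, -0.66757184,  1.01100678]), 'orientation': array([ 43.81831051,   0.92436492, -33.06087058])}
scene spanner_grip [(array([348., 326.]), 0.83), (array([361., 268.]), 0.69)]
scene collar_face [(array([272., 200.]), 0.84)]
scene mill [(array([269., 211.]), 0.88)]
scene rest_slot [(array([344., 347.]), 0.98)]
scene cap_dark [(array([266., 215.]), 0.68), (array([258., 285.]), 0.54)]
scene cap_lime [(array([298., 267.]), 0.5)]
scene cream_jar [(array([342., 221.]), 0.6)]
scene tape_roll [(array([216., 177.]), 0.94)]
{'fov_y': 56.488208558981924, 'cx': 283.19527518809025, 'cy': 203.6726159483117, 'k1': -0.10646052248955754, 'position': array([0.48066617, 0.05722335, 1.0418984 ]), 'orientation': array([  3.87998747,   1.1255761 , -89.80829459])}
top spanner_grip [(array([410., 238.]), 0.74), (array([363., 184.]), 0.68)]
top collar_face [(array([246., 203.]), 0.69)]
top mill [(array([248., 209.]), 0.96)]
top rest_slot [(array([400., 236.]), 0.8), (array(
[... 175 characters left out ...]
me_s': 0.9, 'qpos': array([-74.25172877,  18.39026568,  -4.01632245,  83.10720152,
         1.29562984,  78.53985566,  -3.25966544]), 'joint_velocities': array([0.00953416, 0.06227804, 0.09905279, 0.08802451, 0.13819792,
       0.12943245, 0.01948963]), 'effort': array([-1.36769372e-04, -4.91095304e+01, -4.03366210e-01, -3.12770283e+01,
       -6.36830041e-02,  3.40178946e-02,  3.67853306e-05]), 'tool_pos': array([0.16761665, 0.62804875, 0.22260844]), 'tool_rot': array([1.79992156e+02, 3.22197246e-03, 1.65061188e+02]), 'force': array([ 0.64032741,  0.33962395, -0.15887607]), 'wrist_torque': array([-0.01551413, -0.02083341, -0.00549705]), 'grasp_force': 0.0, 'grip_width': 0.08674426200481844}
```

View pics/scene0.png

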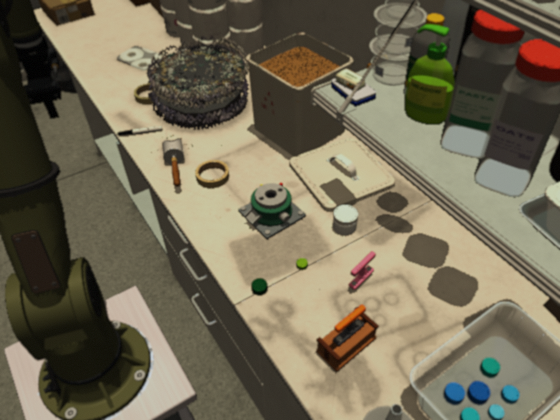

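View pics/top0.png

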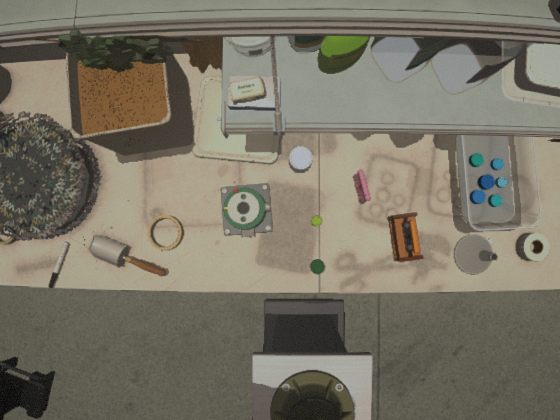

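The scene view shows the orange spanner in its rest near (348,335), with the mill at (270,205). In the top view they are at (405,237) and (245,207). The pink look-alike is at (361,268) in scene and (363,185) in top.

Run:
```python
from h import *
S=cv2.imread('pics/scene0.png');T=cv2.imread('pics/top0.png')
def cr(I,x,y):return cv2.resize(I[y:y+60,x:x+80],(400,300),interpolation=cv2.INTER_CUBIC)
cv2.imwrite('pics/c.png',np.vstack([np.hstack([cr(T,205,178),cr(T,365,207)]),np.hstack([cr(S,232,175),cr(S,308,302)])]))
for n in('scene','top'):
    viewer.read_camera(n)
    for t in('spanner_grip','collar_face','mill','rest_slot'):
        for m in masks_of(n,t)[:2]:
            p=m['pixels']; 
            if p.sum()==0: continue
            ys,xs=np.nonzero(p); r=cv2.minAreaRect(np.c_[xs,ys].astype(np.float32)); print(n,t,round(m['conf'],2),m['location'],p.sum(),r)
# colour: orange
for n,I in(('scene',S),('top',T)):
    h=cv2.cvtColor(I,cv2.COLOR_BGR2HSV)
    for nm,lo,hi in(('orange',(8,200,150),(18,255,255)),('yellow',(22,120,120),(34,255,255)),('red',(0,150,100),(6,255,255))):
        m=cv2.inRange(h,lo,hi); k,l,s,c=cv2.connectedComponentsWithStats(m)
        print(n,nm,[(s[i,4],c[i].round(1)) for i in range(1,k) if s[i,4]>5 and 150<c[i][0]<460 and 170<c[i][1]<380])
```

```text
scene spanner_grip 0.92 [362.8, 268.0] 444 ((363.0000305175781, 270.5), (16.26345443725586, 40.305084228515625), 45.0)
scene spanner_grip 0.82 [346.5, 325.8] 616 ((349.53277587890625, 324.6393127441406), (18.565349578857422, 44.81291580200195), 50.19443130493164)
scene collar_face 0.63 [269.1, 197.2] 674 ((270.5, 195.5), (25.0, 33.0), 90.0)
scene mill 0.86 [267.2, 210.2] 2115 ((272.0, 210.5), (53.03300857543945, 48.790367126464844), 45.0)
top spanner_grip 0.87 [409.6, 238.4] 438 ((410.3100891113281, 236.53302001953125), (33.1116828918457, 13.87863540649414), 80.13418579101562)
top spanner_grip 0.6 [364.6, 186.5] 355 ((361.0294494628906, 185.61764526367188), (31.28709602355957, 12.369317054748535), 75.96376037597656)
top collar_face 0.82 [235.9, 205.4] 728 ((242.75001525878906, 207.25), (31.11269760131836, 31.819805145263672), 45.0)
top mill 0.98 [247.8, 208.8] 2408 ((246.35980224609375, 210.19773864746094), (51.35455322265625, 49.07719039916992), 85.10090637207031)
top rest_slot 0.89 [398.8, 236.5] 829 ((404.6199645996094, 236.83998107910156), (47.376155853271484, 28.991378784179688), 81.8698959350586)
scene orange [(np.int32(185), array([350. , 317.2]))]
scene yellow []
scene red []
top orange []
top yellow [(np.int32(6), array([225. , 207.5]))]
top red [(np.int32(7), array([235.4, 190.7]))]
```

View pics/c.png

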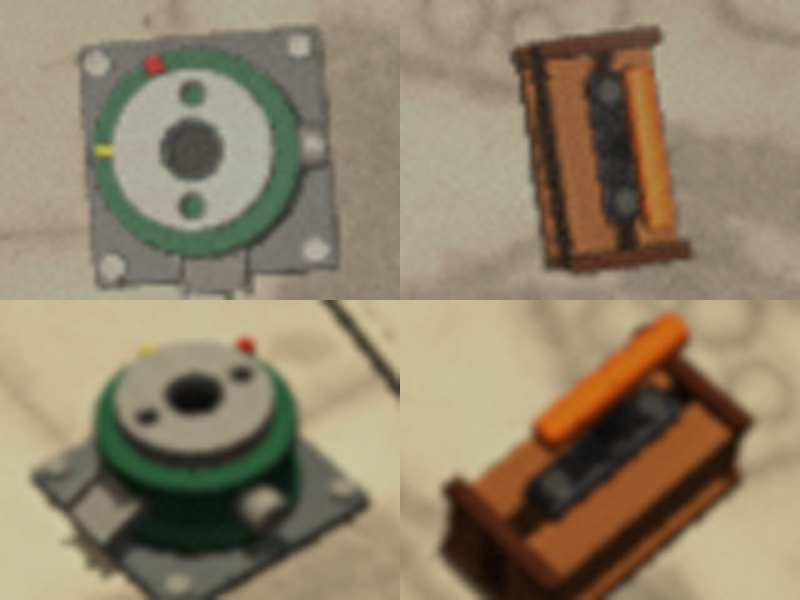

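```bash
cat > f.py <<'E'
from h import *
def px(o,X): return np.array(o)+(np.array(X,float)+.5)/5-.5
tm=px((205,178),[(193,93),(193,206),(191.5,149.5)]); sm=px((232,175),np.array([(241,374),(148,416),(193,395)])-[0,300])
tr=px((365,207),np.array([(611,92),(626,203)])-[400,0]); sr=px((308,302),np.array([(657,402),(562,492)])-[400,300])
for nm,n,u,z in(('mill','top',tm,.07),('mill','scene',sm,.07),('riv','top',tr,.056),('riv','scene',sr,.056)):
    P=onz(n,u,z); d=P[0]-P[1]; print(nm,n,P[:,:2].round(4).tolist(),'mid',P[:2].mean(0).round(4)[:2],'len',np.linalg.norm(d).round(4),'yaw',np.degrees(np.arctan2(d[1],d[0])).round(1))
E
python3 f.py
python3 - <<'E'
from h import *
import cv2
for n in('top','scene'):
    I=cv2.imread('pics/%s0.png'%n)
    h=cv2.cvtColor(I,cv2.COLOR_BGR2HSV); m=cv2.inRange(h,(6,190,110),(22,255,255)); 
    k,l,s,c=cv2.connectedComponentsWithStats(m)
    for i in range(1,k):
        if s[i,4]>60 and 330<c[i][0]<430 and c[i][1]>200:
            ys,xs=np.nonzero(l==i); r=cv2.minAreaRect(np.c_[xs,ys].astype(np.float32)); print(n,s[i],c[i],r)
            b=cv2.boxPoints(r); print(onz(n,b,.110)[:,:2].round(4).tolist(), onz(n,c[i],.108).round(4))
print(proj('top',[[.46,.09,.074]]))
E
```

```text
mill top [[0.5651, 0.1768], [0.5085, 0.1762], [0.5367, 0.1772]] mid [0.5368 0.1765] len 0.0566 yaw 0.6
mill scene [[0.5655, 0.1791], [0.5101, 0.1795], [0.537, 0.1797]] mid [0.5378 0.1793] len 0.0555 yaw -0.4
riv top [[0.494, -0.2363], [0.4379, -0.2433]] mid [ 0.466  -0.2398] len 0.0565 yaw 7.1
riv scene [[0.496, -0.2368], [0.4378, -0.2487]] mid [ 0.4669 -0.2428] len 0.0593 yaw 11.6
scene [323 305  42  40 286] [346.06643357 321.52097902] ((344.7373046875, 324.92767333984375), (10.831543922424316, 52.5959587097168), 49.08561706542969)
[[0.3892, -0.2493], [0.5014, -0.2298], [0.501, -0.2528], [0.3902, -0.271]] [[ 0.4517 -0.2454  0.108 ]]
scene [354 323  20  21  93] [362.87096774 332.04301075] ((361.7500305175781, 333.2500305175781), (8.485280990600586, 23.33452033996582), 45.0)
[[0.4351, -0.2809], [0.4843, -0.2698], [0.4855, -0.2868], [0.4367, -0.2974]] [[ 0.4644 -0.2821  0.108 ]]
scene [340 339  33  28  63] [356.04761905 351.79365079] ((355.67584228515625, 352.1150817871094), (1.6103397607803345, 41.86882781982422), 49.89909744262695)
[[0.384, -0.313], [0.4686, -0.3019], [0.4685, -0.305], [0.3841, -0.316]] [[ 0.4273 -0.3082  0.108 ]]
scene [335 343  20  14  69] [343.01449275 349.46376812] ((343.82000732421875, 347.2600402832031), (9.399999618530273, 19.80000114440918), 53.13010025024414)
[[0.3936, -0.2812], [0.4338, -0.2776], [0.4329, -0.2963], [0.3931, -0.2996]] [[ 0.4099 -0.2908  0.108 ]]
[[277.59764732 238.50459114]]
```

```bash
cat >> h.py <<'E'
def st():
    o=env.get_obs(); return o,np.array(o['tool_pos']),R.from_euler('xyz',o['tool_rot'],degrees=True)
def go(pos,yaw,chain=None):
    """scaled row from current (or chain pose) to world pos, tool down with yaw"""
    if chain is None: _,p,r=st()
    else: p,r=np.array(chain[0]),R.from_euler('xyz',[180,0,chain[1]],degrees=True)
    t=R.from_euler('xyz',[180,0,yaw],degrees=True)
    print(np.r_[r.inv().apply(np.array(pos)-p)/.2,(r.inv()*t).as_rotvec()/1.5].round(4).tolist())
E
python3 - <<'E'
from h import *
u=np.array([365,207])+(np.array([(627,67),(650,66),(647,228),(672,230)])-[400,0]+.5)/5-.5
P=onz('top',u,.110); print(P[:,:2].round(4),P.mean(0))
print('shelf x if z=.2,.4', onz('top',[[250,130]],.2),onz('top',[[250,130]],.4))
w=[((.168,.628,.2226),165.06),((.24,.45,.2226),165.06),((.34,.28,.2226),187.5),((.44,.12,.2226),187.5),((.46,-.06,.2226),187.5),((.466,-.24,.18),187.5)]
for a,b in zip(w,w[1:]): go(b[0],b[1],a)
E
```

```text
[[ 0.5052 -0.2282]
 [ 0.5057 -0.2394]
 [ 0.4283 -0.237 ]
 [ 0.4273 -0.2491]] [ 0.46664891 -0.23844116  0.11      ]
shelf x if z=.2,.4 [[0.70009017 0.14757224 0.2       ]] [[0.64796416 0.1261091  0.4       ]]
[-0.5773, -0.7671, -0.0, 0.0, 0.0, 0.0]
[-0.7022, -0.6924, -0.0, 0.0, 0.0, -0.2611]
[-0.3913, -0.8584, -0.0, 0.0, 0.0, 0.0]
[0.0183, -0.9054, -0.0, 0.0, 0.0, 0.0]
[0.0877, -0.8962, 0.213, 0.0, 0.0, 0.0]
```

Call:
apply_moves(
  moves=[
    [-0.58, -0.77, 0, 0, 0, 0, 1],
    [-0.58, -0.77, 0, 0, 0, 0, 1],
    [-0.58, -0.77, 0, 0, 0, 0, 1],
    [-0.58, -0.77, 0, 0, 0, 0, 1],
    [-0.58, -0.77, 0, 0, 0, 0, 1],
    [-0.58, -0.77, 0, 0, 0, 0, 1],
  ],
)

```text
time_s: 2.0
tool_pos: [0.2405, 0.449, 0.2233]
tool_rot: [179.9, -0.0, 164.9]
force: [-0.0, 0.2, -0.2]
grip_width: 0.087
grasp_force: 0.0
```

Call:
apply_moves(
  moves=[
    [-0.7, -0.7, 0, 0, 0, -0.26, 1],
    [-0.7, -0.7, 0, 0, 0, -0.26, 1],
    [-0.7, -0.7, 0, 0, 0, -0.26, 1],
    [-0.7, -0.7, 0, 0, 0, -0.26, 1],
    [-0.7, -0.7, 0, 0, 0, -0.26, 1],
    [-0.7, -0.7, 0, 0, 0, -0.26, 1],
  ],
)

```text
time_s: 2.6
tool_pos: [0.3396, 0.2785, 0.2229]
tool_rot: [179.9, 0.0, -172.7]
force: [-0.7, -0.4, 0.2]
grip_width: 0.0872
grasp_force: 0.0
```

Call:
apply_moves(
  moves=[
    [-0.4, -0.86, 0, 0, 0, 0, 1],
    [-0.4, -0.86, 0, 0, 0, 0, 1],
    [-0.4, -0.86, 0, 0, 0, 0, 1],
    [-0.4, -0.86, 0, 0, 0, 0, 1],
    [-0.4, -0.86, 0, 0, 0, 0, 1],
    [-0.4, -0.86, 0, 0, 0, 0, 1],
  ],
)

```text
time_s: 3.2
tool_pos: [0.4407, 0.1199, 0.2226]
tool_rot: [180.0, -0.0, -172.5]
force: [0.6, 0.3, -0.1]
grip_width: 0.0875
grasp_force: 0.0
```

Call:
apply_moves(
  moves=[
    [0.02, -0.9, 0, 0, 0, 0, 1],
    [0.02, -0.9, 0, 0, 0, 0, 1],
    [0.02, -0.9, 0, 0, 0, 0, 1],
    [0.02, -0.9, 0, 0, 0, 0, 1],
    [0.02, -0.9, 0, 0, 0, 0, 1],
    [0.02, -0.9, 0, 0, 0, 0, 1],
  ],
)

```text
time_s: 3.8
tool_pos: [0.4603, -0.0585, 0.2226]
tool_rot: [180.0, 0.0, -172.4]
force: [0.3, 0.8, -0.7]
grip_width: 0.0866
grasp_force: 0.0
```

Call:
apply_moves(
  moves=[
    [0.09, -0.9, 0.2, 0, 0, 0, 1],
    [0.09, -0.9, 0.2, 0, 0, 0, 1],
    [0.09, -0.9, 0.2, 0, 0, 0, 1],
    [0.09, -0.9, 0.2, 0, 0, 0, 1],
    [0.09, -0.9, 0.2, 0, 0, 0, 1],
    [0.09, -0.9, 0.2, 0, 0, 0, 1],
    [0.09, -0.9, 0.2, 0, 0, 0, 1],
  ],
)

```text
time_s: 4.5
tool_pos: [0.4666, -0.2387, 0.1823]
tool_rot: [179.9, 0.0, -172.3]
force: [-0.8, 0.3, 0.0]
grip_width: 0.0871
grasp_force: 0.0
```

Run:
```python
from h import *
o,p,r=st(); print(o['time_s'],p,o['tool_rot'],o['qpos'].round(1))
go((.466,-.240,.081),187.2)
```

```text
4.5 [ 0.46661111 -0.23870857  0.18230214] [ 1.79921105e+02  7.03236206e-04 -1.72297159e+02] [-26.3   5.4  53.8 105.6  -4.7  71.3 126.7]
[0.0039, -0.0067, 0.5065, 0.0009, 0.0, 0.0059]
```

Call:
apply_moves(
  moves=[
    [0, -0.007, 0.25, 0, 0, 0.006, 1],
    [0, -0.007, 0.45, 0, 0, 0.006, 1],
    [0, -0.007, 0.5, 0, 0, 0.006, 1],
    [0, -0.007, 0.5, 0, 0, 0.006, 1],
    [0, -0.007, 0.5, 0, 0, 0.006, 1],
  ],
)

```text
time_s: 5.0
tool_pos: [0.467, -0.2432, 0.0843]
tool_rot: [-180.0, 0.1, -173.0]
force: [0.4, -1.0, 0.7]
grip_width: 0.0872
grasp_force: 0.0
```

Call:
apply_moves(
  moves=[
    [0, 0, 0, 0, 0, 0, 0.5],
    [0, 0, 0, 0, 0, 0, 0.3],
    [0, 0, 0, 0, 0, 0, 0.2],
    [0, 0, 0, 0, 0, 0, 0.1],
    [0, 0, 0, 0, 0, 0, 0],
    [0, 0, 0, 0, 0, 0, 0],
    [0, 0, 0, 0, 0, 0, 0],
    [0, 0, 0, 0, 0, 0, 0],
    [0, 0, 0, 0, 0, 0, 0],
    [0, 0, 0, 0, 0, 0, 0],
  ],
  grip_force=40,
)

```text
time_s: 6.0
tool_pos: [0.4654, -0.2433, 0.0825]
tool_rot: [180.0, -0.0, -173.1]
force: [-0.2, 0.2, 0.0]
grip_width: 0.0147
grasp_force: 0.3
```

Run:
```python
from h import *
o,p,r=st(); print(o)
```

```text
{'time_s': 6.0, 'qpos': array([-22.33074019,  14.03135971,  52.85148755, 111.74599419,
       -12.86926738,  60.31940799, 133.02739872]), 'joint_velocities': array([ 0.00689493, -0.01088178, -0.05918089, -0.03891764, -0.05027324,
        0.04231348, -0.06044551]), 'effort': array([ 2.98595829e-01, -2.71938300e+01,  6.15719676e+00, -2.70016372e+01,
        2.24152962e-01, -1.22711565e-01, -4.78629110e-03]), 'tool_pos': array([ 0.46540625, -0.24333139,  0.08249688]), 'tool_rot': array([ 1.79978565e+02, -4.13382466e-03, -1.73112152e+02]), 'force': array([-0.18081331,  0.19835837,  0.03630738]), 'wrist_torque': array([0.10626752, 0.03708294, 0.00841269]), 'grasp_force': 0.28475713916122913, 'grip_width': 0.014708643214006837}
```

Call:
apply_moves(
  moves=[
    [0, 0, 0, 0, 0, 0, 0],
    [0, 0, 0, 0, 0, 0, 0],
    [0, 0, 0, 0, 0, 0, 0],
    [0, 0, 0, 0, 0, 0, 0],
    [0, 0, 0, 0, 0, 0, 0],
  ],
  grip_force=40,
)

```text
time_s: 6.5
tool_pos: [0.4654, -0.2434, 0.0825]
tool_rot: [180.0, -0.0, -173.1]
force: [0.2, 0.8, -1.0]
grip_width: 0.0136
grasp_force: 39.3
```

Run:
```python
from h import *
o,p,r=st(); print(o['tool_pos'],o['tool_rot'],o['grip_width'],o['grasp_force'],o['force'],o['wrist_torque'])
```

```text
[ 0.46538604 -0.24339542  0.08246536] [ 1.79988830e+02 -3.40296066e-03 -1.73108623e+02] 0.013613491061575745 39.25495978411334 [ 0.24568717  0.77593832 -0.96832194] [ 0.15535151 -0.00939004  0.01938138]
```

Run:
```python
from h import *
w=[((.4654,-.2434,.0825),186.9),((.4654,-.2434,.1925),186.9),((.489,-.1,.1925),183),((.513,.05,.1925),180),((.5365,.178,.1925),180)]
for a,b in zip(w,w[1:]): go(b[0],b[1],a)
```

```text
[0.0, 0.0, -0.55, 0.0, 0.0, 0.0]
[-0.2033, 0.6976, 0.0, 0.0, -0.0, 0.0454]
[-0.1591, 0.7427, 0.0, 0.0, -0.0, 0.0349]
[-0.1175, 0.64, 0.0, 0.0, 0.0, 0.0]
```

Call:
apply_moves(
  moves=[
    [0, 0, -0.1, 0, 0, 0, 0],
    [0, 0, -0.2, 0, 0, 0, 0],
    [0, 0, -0.35, 0, 0, 0, 0],
    [0, 0, -0.55, 0, 0, 0, 0],
    [0, 0, -0.55, 0, 0, 0, 0],
    [0, 0, -0.55, 0, 0, 0, 0],
  ],
)

```text
time_s: 7.1
tool_pos: [0.4656, -0.2435, 0.1927]
tool_rot: [180.0, 0.1, -173.1]
force: [0.9, -0.2, -3.9]
grip_width: 0.0135
grasp_force: 39.2
```

Call:
apply_moves(
  moves=[
    [-0.05, 0.17, 0, 0, 0, 0.01, 0],
    [-0.1, 0.35, 0, 0, 0, 0.02, 0],
    [-0.15, 0.53, 0, 0, 0, 0.03, 0],
    [-0.2, 0.7, 0, 0, 0, 0.045, 0],
    [-0.2, 0.7, 0, 0, 0, 0.045, 0],
    [-0.2, 0.7, 0, 0, 0, 0.045, 0],
  ],
)

```text
time_s: 7.7
tool_pos: [0.4872, -0.0988, 0.1907]
tool_rot: [-180.0, -0.2, -176.8]
force: [-0.1, -1.2, -2.2]
grip_width: 0.0137
grasp_force: 39.4
```

Call:
apply_moves(
  moves=[
    [-0.04, 0.18, 0, 0, 0, 0.01, 0],
    [-0.08, 0.37, 0, 0, 0, 0.02, 0],
    [-0.12, 0.56, 0, 0, 0, 0.03, 0],
    [-0.16, 0.74, 0, 0, 0, 0.035, 0],
    [-0.16, 0.74, 0, 0, 0, 0.035, 0],
    [-0.16, 0.74, 0, 0, 0, 0.035, 0],
  ],
)

```text
time_s: 8.3
tool_pos: [0.512, 0.0488, 0.1913]
tool_rot: [-179.9, -0.1, -180.0]
force: [-0.3, -0.4, -3.5]
grip_width: 0.0135
grasp_force: 39.4
```

Call:
apply_moves(
  moves=[
    [-0.03, 0.16, 0, 0, 0, 0, 0],
    [-0.06, 0.32, 0, 0, 0, 0, 0],
    [-0.09, 0.48, 0, 0, 0, 0, 0],
    [-0.12, 0.64, 0, 0, 0, 0, 0],
    [-0.12, 0.64, 0, 0, 0, 0, 0],
    [-0.12, 0.64, 0, 0, 0, 0, 0],
    [-0.12, 0.64, 0, 0, 0, 0, 0],
    [-0.12, 0.64, 0, 0, 0, 0, 0],
  ],
)

```text
time_s: 9.1
tool_pos: [0.5367, 0.1754, 0.1925]
tool_rot: [-180.0, -0.0, 179.8]
force: [-0.4, 0.3, -2.8]
grip_width: 0.0138
grasp_force: 39.4
```

Run:
```python
from h import *
o,p,r=st(); print(o['tool_pos'],o['tool_rot'],o['grip_width'],o['grasp_force'],o['qpos'])
S=save('scene','s1.png')[:,:,::-1];T=save('top','t1.png')[:,:,::-1]
a,b=proj('scene',[[*p[:2],.12],])[0],proj('top',[[*p[:2],.12]])[0]; print(a,b)
def cr(I,c):
    x,y=int(c[0])-40,int(c[1])-60;print(x,y); return cv2.resize(I[y:y+120,x:x+80],(400,600),interpolation=cv2.INTER_CUBIC)
cv2.imwrite('pics/c1.png',np.hstack([cr(S,a),cr(T,b)]))
go((.537,.178,.1925),180)
```

```text
[0.53674401 0.17535871 0.19254726] [-1.79977614e+02 -4.11991777e-03  1.79818019e+02] 0.01377435124288763 39.4312190868186 [-51.50423719   9.74283544  34.39459732  99.05331774  -5.71678896
  72.97342038  74.00150168]
[270.22733609 180.15353331] [241.09746669 206.28048766]
230 120
201 146
[-0.0018, 0.0085, 0.0009, 0.0001, 0.0001, -0.0013]
```

View pics/c1.png

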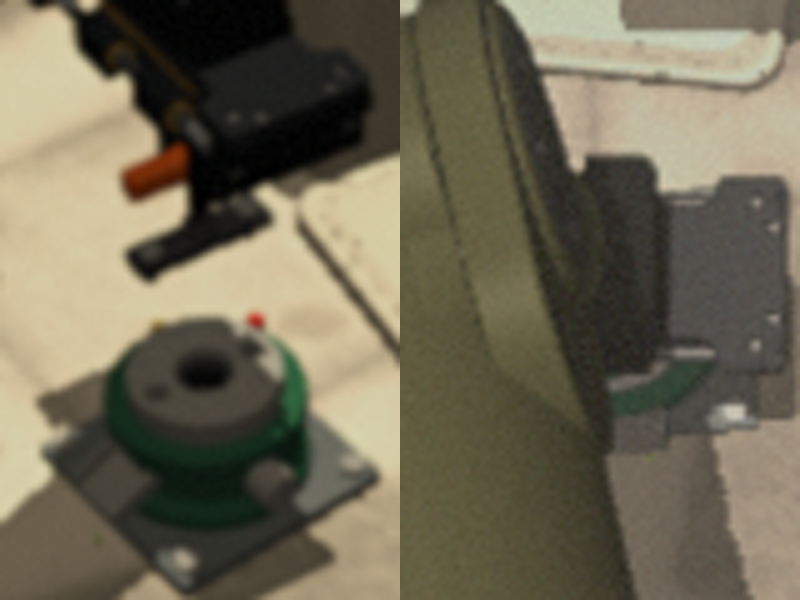

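Scene: the spanner hangs level over the mill, with the crossbar from (256,172) to (283,161) and the collar at (271,195). The arm blocks the top camera. I'll overlay the model to check the relative alignment.

```bash
cat > ov.py <<'E'
from h import *
import sys
def draw(fn,out,sp,syaw,co,cyaw,o=(230,155),k=10):
    I=cv2.imread(fn); C=cv2.resize(I[o[1]:o[1]+60,o[0]:o[0]+80],(800,600),interpolation=cv2.INTER_CUBIC)
    def pl(P,col,closed=True):
        q=((proj('scene',P)-o+.5)*k-.5); cv2.polylines(C,[q.round().astype(np.int32)],closed,col,1,cv2.LINE_AA)
    t=np.linspace(0,2*np.pi,60)[:,None]; ci=lambda c,r:np.array(c)+r*np.c_[np.cos(t),np.sin(t),0*t]
    def loc(c,yaw,x,y,z): a=np.radians(yaw); return np.array(c)+[x*np.cos(a)-y*np.sin(a),x*np.sin(a)+y*np.cos(a),z]
    pl(ci(co,.04),(0,255,255))
    for s in(-.028,.028):
        pl(ci(loc(co,cyaw,s,0,0),.0075),(0,255,255)); pl(ci(loc(sp,syaw,s,0,-.046),.0035),(255,255,0))
    for z in(-.046,-.056): pl([loc(sp,syaw,a*.038,b*.01,z) for a,b in((1,1),(1,-1),(-1,-1),(-1,1))],(255,255,0))
    pl([loc(sp,syaw,a*.04,b*.007,.008) for a,b in((1,1),(1,-1),(-1,-1),(-1,1))],(255,0,255))
    cv2.imwrite(out,C)
if __name__=='__main__':
    draw('pics/s1.png','pics/o1.png',(.5367,.1754,.2120),-.2,(.5373,.1785,.074),0)
E
python3 ov.py
```

```text
(no output)
```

View pics/o1.png

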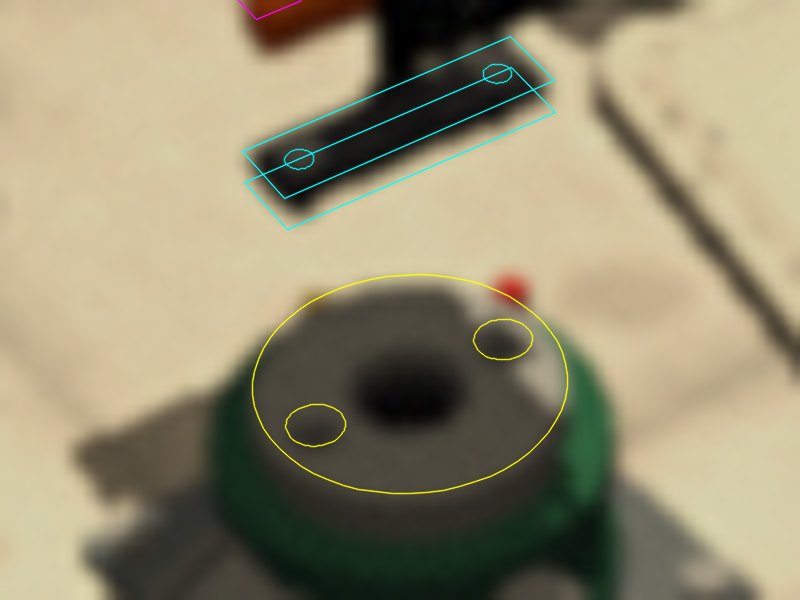

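The cyan bar model matches the spanner to about 1 px. The yellow collar model sits about 0.6 px high, since the real bore is at crop (408,390). I'll measure the bar edges numerically.

Run:
```python
from h import *
I=cv2.imread('pics/s1.png')
G=cv2.cvtColor(I,cv2.COLOR_BGR2GRAY).astype(float)
print(G[162:184,254:288:2].astype(int))
T=cv2.imread('pics/top0.png'); S=cv2.imread('pics/scene0.png')
# bore+face in initial images: hough-ish by threshold
for nm,J,(x,y) in(('top',T,(205,178)),('scene',S,(232,175))):
    H=cv2.cvtColor(J,cv2.COLOR_BGR2HSV)[y:y+60,x:x+80]; m=((H[...,1]<60)&(H[...,2]>125)).astype(np.uint8)
    m=cv2.morphologyEx(m,cv2.MORPH_OPEN,np.ones((2,2),np.uint8)); k,l,s,c=cv2.connectedComponentsWithStats(m)
    i=1+np.argmax(s[1:,4]); cs,_=cv2.findContours((l==i).astype(np.uint8),cv2.RETR_EXTERNAL,cv2.CHAIN_APPROX_NONE)
    e=cv2.fitEllipse(max(cs,key=len)); print(nm,s[i],e,onz('top' if nm=='top' else 'scene',np.array(e[0])+[x,y],.074))
```

```text
[[199 199 199 199 198 200 172  40   8  43  37  33  54  55  47 145 202]
 [200 200 197 199 198 201 142  26  14  24  28  27  39  36  32 118 201]
 [200 198 198 199 202 190 107  18  17  22  25  25  26  24  38 122 200]
 [200 201 199 200 188 145  62  18  20  21  25  25  20  30  86 158 201]
 [200 201 198 181 137  75  26  21  20  19  24  19  25  67 152 191 202]
 [201 198 175 128  68  31  23  20  21  17  21  35  86 132 191 200 202]
 [198 172 115  74  34  23  26  23  18  21  48  99 161 182 200 199 200]
 [184 110  68  63  39  25  27  21  22  65 121 168 195 199 201 198 199]
 [167  52  55  65  39  24  21  22  65 137 183 197 201 200 199 197 198]
 [163  34  44  51  30  19  24  64 137 189 202 202 200 198 198 198 196]
 [180  51  28  32  19  34  70 140 188 201 202 200 201 198 197 197 195]
 [193  94  20  18  35  98 142 189 202 203 200 200 201 198 197 197 195]
 [201 141  40  20  97 168 189 202 202 201 199 199 199 199 198 197 197]
 [201 181  91  56 160 198 201 202 202 201 199 198 197 198 198 196 198]
 [200 199 155 125 190 201 199 201 203 201 201 199 197 197 199 198 199]
 [199 202 193 183 200 202 200 201 202 201 201 200 198 199 199 199 200]
 [199 201 201 200 202 201 200 201 201 202 200 199 199 198 199 199 201]
 [200 201 201 202 201 201 200 200 201 201 202 199 200 200 199 199 199]
 [202 201 202 202 202 200 202 201 203 202 201 200 201 200 199 198 198]
 [203 201 202 203 201 202 202 203 204 203 203 202 203 194 197 198 195]
 [201 201 201 202 202 202 194 192 190 188 190 203 199 166 180 198 191]
 [201 201 201 193 190 189 161 148 137 136 146 188 186 116 143 196 186]]
top [   0    0   80   60 2381] ((39.92200469970703, 30.447769165039062), (65.5252914428711, 88.45454406738281), 89.1940689086914) [[0.53416323 0.17163912 0.074     ]]
scene [ 24   7  31  24 421] ((39.440982818603516, 19.220001220703125), (21.87180519104004, 29.77666664123535), 85.29171752929688) [[0.53634954 0.17246597 0.074     ]]
```

Call:
apply_moves(
  moves=[
    [0, 0, 0.1, 0, 0, 0, 0],
    [0, 0, 0.2, 0, 0, 0, 0],
    [0, 0, 0.28, 0, 0, 0, 0],
    [0, 0, 0.32, 0, 0, 0, 0],
    [0, 0, 0.34, 0, 0, 0, 0],
    [0, 0, 0.35, 0, 0, 0, 0],
    [0, 0, 0.36, 0, 0, 0, 0],
    [0, 0, 0.37, 0, 0, 0, 0],
    [0, 0, 0.37, 0, 0, 0, 0],
  ],
)

```text
time_s: 10.1
tool_pos: [0.5365, 0.1776, 0.1188]
tool_rot: [-180.0, 0.0, -180.0]
force: [0.5, -1.0, -2.4]
grip_width: 0.0135
grasp_force: 39.4
```

Run:
```python
from h import *
o,p,r=st(); print(p,o['tool_rot'],o['force'],o['wrist_torque'])
```

```text
[0.53652766 0.17757037 0.11878854] [-1.79992932e+02  6.18548352e-03 -1.79990747e+02] [ 0.52688756 -1.02135292 -2.39879747] [-0.12412874  0.1170405  -0.01963338]
```

Call:
apply_moves(
  moves=[
    [0, 0, 0.01, 0, 0, 0, 0],
    [0, 0, 0.02, 0, 0, 0, 0],
    [0, 0, 0.03, 0, 0, 0, 0],
    [0, 0, 0.036, 0, 0, 0, 0],
    [0, 0, 0.04, 0, 0, 0, 0],
    [0, 0, 0.04, 0, 0, 0, 0],
    [0, 0, 0.04, 0, 0, 0, 0],
  ],
)

```text
time_s: 10.8
tool_pos: [0.5362, 0.1772, 0.1104]
tool_rot: [-180.0, -0.0, 180.0]
force: [-2.6, -4.2, 1.2]
grip_width: 0.0136
grasp_force: 39.2
```

Run:
```python
from h import *
o,p,r=st(); print(p,o['tool_rot'],o['force'],o['wrist_torque'])
```

```text
[0.53616857 0.17720341 0.11044647] [-1.79955778e+02 -4.53339639e-02  1.79999127e+02] [-2.59497414 -4.19396199  1.1946204 ] [-1.16614194  0.6664366  -0.01866269]
```

Call:
apply_moves(
  moves=[
    [0.004, -0.007, 0.003, 0, 0, 0, 0],
    [0.004, -0.007, 0.003, 0, 0, 0, 0],
    [0.004, -0.007, 0.003, 0, 0, 0, 0],
    [0.004, -0.007, 0.003, 0, 0, 0, 0],
  ],
)

```text
time_s: 11.2
tool_pos: [0.536, 0.1768, 0.1103]
tool_rot: [180.0, 0.0, -180.0]
force: [-2.2, -2.6, 3.2]
grip_width: 0.0133
grasp_force: 39.2
```

Run:
```python
from h import *
o,p,r=st(); print(p,o['tool_rot'],o['force'],o['wrist_torque'])
S=save('scene','s2.png'); from ov import draw
cv2.imwrite('pics/s2c.png',cv2.resize(S[150:210,230:310,::-1],(800,600),interpolation=cv2.INTER_CUBIC))
```

```text
[0.53597292 0.17684082 0.11033757] [ 1.79954473e+02  4.75737907e-02 -1.79970906e+02] [-2.24709702 -2.64620091  3.15270019] [-0.62160668  0.44417538 -0.02672353]
```

View pics/s2c.png

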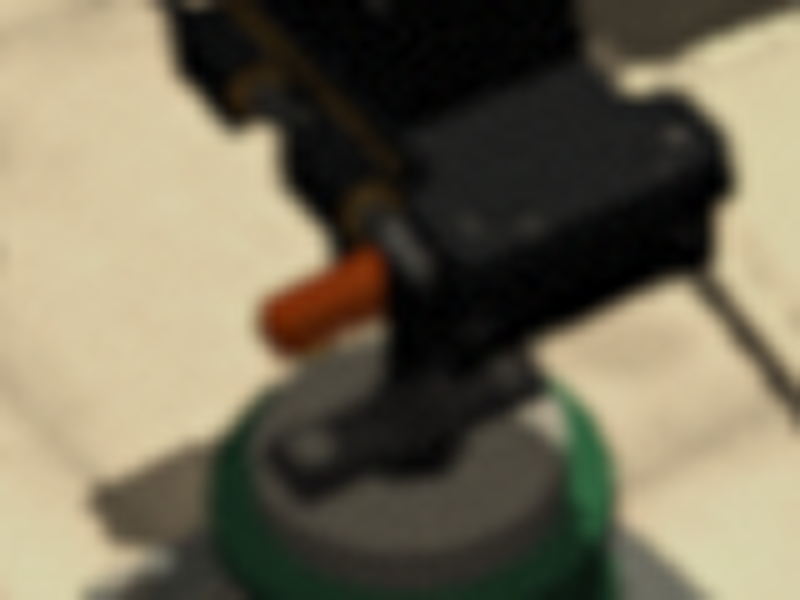

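The spanner is seated: the crossbar lies flat on the collar face, around (271,192) in the full image. Now I'll turn it.

Call:
apply_moves(
  moves=[
    [0.003, -0.004, 0, 0, 0, 0.04, 0],
    [0.003, -0.004, 0, 0, 0, 0.08, 0],
    [0.003, -0.004, 0, 0, 0, 0.12, 0],
    [0.003, -0.004, 0, 0, 0, 0.16, 0],
    [0.003, -0.004, 0, 0, 0, 0.2, 0],
    [0.003, -0.004, 0, 0, 0, 0.24, 0],
    [0.003, -0.004, 0, 0, 0, 0.28, 0],
    [0.003, -0.004, 0, 0, 0, 0.32, 0],
    [0.003, -0.004, 0, 0, 0, 0.36, 0],
    [0.003, -0.004, 0, 0, 0, 0.4, 0],
    [0.003, -0.004, 0, 0, 0, 0.44, 0],
    [0.003, -0.004, 0, 0, 0, 0.48, 0],
    [0.003, -0.004, 0, 0, 0, 0.52, 0],
    [0.003, -0.004, 0, 0, 0, 0.52, 0],
  ],
)

```text
time_s: 12.65
tool_pos: [0.5354, 0.1761, 0.1103]
tool_rot: [179.9, 0.0, 135.3]
force: [-1.0, -2.8, 4.2]
grip_width: 0.0138
grasp_force: 39.2
```

Run:
```python
from h import *
o,p,r=st(); print(p,o['tool_rot'],o['force'],o['wrist_torque'],o['qpos'])
```

```text
[0.53535005 0.17610388 0.11034692] [1.79945272e+02 3.83906640e-03 1.35342956e+02] [-1.0010091  -2.81972993  4.15217848] [-0.62454488  0.5667193  -0.0080701 ] [-55.72406532  14.88931785  40.04303672 104.80726741 -10.62160087
  64.02887403  33.38766355]
```

Call:
apply_moves(
  moves=[
    [0, 0, 0, 0, 0, 0.02, 0],
    [0, 0, 0, 0, 0, 0.04, 0],
    [0, 0, 0, 0, 0, 0.06, 0],
    [0, 0, 0, 0, 0, 0.08, 0],
    [0, 0, 0, 0, 0, 0.1, 0],
    [0, 0, 0, 0, 0, 0.1, 0],
  ],
)

```text
time_s: 13.25
tool_pos: [0.5353, 0.1761, 0.1103]
tool_rot: [179.9, -0.0, 126.7]
force: [-1.7, -1.2, 6.3]
grip_width: 0.0135
grasp_force: 39.3
```

Run:
```python
from h import *
o,p,r=st(); print(p,o['tool_rot'],o['force'],o['wrist_torque'])
```

```text
[0.535286   0.17613086 0.11034318] [ 1.79941486e+02 -2.31362231e-02  1.26690623e+02] [-1.71108816 -1.17225214  6.25942942] [-0.46043084  0.63304521  0.10948554]
```

Call:
apply_moves(
  moves=[
    [0, 0, 0, 0, 0, 0.02, 0],
    [0, 0, 0, 0, 0, 0.04, 0],
    [0, 0, 0, 0, 0, 0.06, 0],
    [0, 0, 0, 0, 0, 0.08, 0],
    [0, 0, 0, 0, 0, 0.08, 0],
    [0, 0, 0, 0, 0, 0.08, 0],
  ],
)

```text
time_s: 13.85
tool_pos: [0.5348, 0.1761, 0.1103]
tool_rot: [-180.0, -0.0, 119.9]
force: [-3.0, -1.2, 6.5]
grip_width: 0.0141
grasp_force: 39.3
```

Run:
```python
from h import *
o,p,r=st(); print(p,o['tool_rot'],o['force'],o['wrist_torque'])
```

```text
[0.53483233 0.17608536 0.11029478] [-1.79996542e+02 -4.89685207e-02  1.19871376e+02] [-3.02447358 -1.22646272  6.495921  ] [-0.50544778  0.9139171   0.20792493]
```

Call:
apply_moves(
  moves=[
    [0.002, 0, 0, 0, 0, 0.015, 0],
    [0.002, 0, 0, 0, 0, 0.03, 0],
    [0.002, 0, 0, 0, 0, 0.03, 0],
  ],
)

```text
time_s: 14.15
tool_pos: [0.5347, 0.1762, 0.1102]
tool_rot: [-180.0, -0.0, 117.3]
force: [-2.4, -3.0, 5.7]
grip_width: 0.0141
grasp_force: 40.2
```

Run:
```python
from h import *
o,p,r=st(); print(p,o['tool_rot'],o['force'],o['wrist_torque'])
```

```text
[0.53473389 0.17620657 0.11021042] [-1.79993507e+02 -1.11773273e-02  1.17329921e+02] [-2.35007007 -2.963303    5.7321407 ] [-0.56195072  0.80378534  0.60338608]
```

Call:
apply_moves(
  moves=[
    [0, 0, 0, 0, 0, 0.015, 0],
    [0, 0, 0, 0, 0, 0.03, 0],
    [0, 0, 0, 0, 0, 0.03, 0],
  ],
)

```text
time_s: 14.45
tool_pos: [0.535, 0.1762, 0.1102]
tool_rot: [180.0, 0.0, 114.8]
force: [-2.9, -1.9, 5.3]
grip_width: 0.0138
grasp_force: 41.5
```

Run:
```python
from h import *
o,p,r=st(); print(p,o['tool_rot'],o['force'],o['wrist_torque'])
```

```text
[0.53503099 0.17622865 0.11024351] [1.79973247e+02 1.54872708e-02 1.14795882e+02] [-2.8688004  -1.85032874  5.32848405] [-0.53084148  0.61437178  0.88231871]
```

Call:
apply_moves(
  moves=[
    [0, 0, 0, 0, 0, 0.015, 0],
    [0, 0, 0, 0, 0, 0.015, 0],
    [0, 0, 0, 0, 0, 0.015, 0],
  ],
)

```text
time_s: 14.75
tool_pos: [0.5351, 0.1762, 0.1103]
tool_rot: [180.0, 0.0, 113.6]
force: [-1.6, -3.1, 4.6]
grip_width: 0.0142
grasp_force: 42.8
```

Run:
```python
from h import *
o,p,r=st(); print(p,o['tool_rot'],o['force'],o['wrist_torque'])
```

```text
[0.53508211 0.17622709 0.11026861] [1.79967313e+02 2.18384022e-02 1.13552905e+02] [-1.55677476 -3.07331354  4.5608977 ] [-0.50111703  0.58370991  1.05564601]
```

Call:
apply_moves(
  moves=[
    [0.003, 0, 0, 0, 0, -0.02, 0],
    [0.003, 0, 0, 0, 0, -0.04, 0],
    [0.003, 0, 0, 0, 0, -0.06, 0],
    [0.003, 0, 0, 0, 0, -0.07, 0],
    [0.003, 0, 0, 0, 0, -0.07, 0],
  ],
)

```text
time_s: 15.25
tool_pos: [0.5349, 0.1762, 0.1102]
tool_rot: [180.0, 0.0, 119.4]
force: [-2.2, -3.1, 4.6]
grip_width: 0.0137
grasp_force: 39.4
```

Run:
```python
from h import *
o,p,r=st(); print(p,o['tool_rot'],o['force'],o['wrist_torque'])
```

```text
[0.53485681 0.17623757 0.11022942] [1.79978541e+02 3.01833189e-03 1.19378401e+02] [-2.2198038  -3.12411479  4.57276372] [-0.7786551   0.64589479  0.05699984]
```

Call:
apply_moves(
  moves=[
    [0, 0, -0.02, 0, 0, 0, 0],
    [0, 0, -0.05, 0, 0, 0, 0],
    [0, 0, -0.1, 0, 0, 0, 0],
    [0, 0, -0.2, 0, 0, 0, 0],
    [0, 0, -0.3, 0, 0, 0, 0],
    [0, 0, -0.4, 0, 0, 0, 0],
    [0, 0, -0.42, 0, 0, 0, 0],
    [0, 0, -0.42, 0, 0, 0, 0],
  ],
)

```text
time_s: 16.05
tool_pos: [0.5352, 0.1769, 0.1948]
tool_rot: [179.9, -0.0, 119.4]
force: [-0.2, 0.2, -2.7]
grip_width: 0.0136
grasp_force: 39.5
```

Run:
```python
from h import *
o,p,r=st(); print(p,o['tool_rot'],o['force'],o['wrist_torque'],o['qpos'])
S=save('scene','s3.png')
cv2.imwrite('pics/s3c.png',cv2.resize(S[150:219,226:318,::-1],(800,600),interpolation=cv2.INTER_CUBIC))
w=[(p,o['tool_rot'][2]),((.513,.05,.193),150),((.489,-.1,.193),180),((.4655,-.2432,.193),186.9)]
for a,b in zip(w,w[1:]): go(b[0],b[1],a)
```

```text
[0.53516237 0.17693334 0.1947765 ] [ 1.79869969e+02 -2.36961793e-02  1.19435740e+02] [-0.15739911  0.24552301 -2.72954935] [-0.08025772  0.02264621 -0.0402581 ] [-59.6882652   10.27430252  43.56342685  99.37112656  -7.43308861
  73.15809277  14.99820595]
[-0.4983, -0.4084, 0.0089, -0.0, 0.0, -0.3556]
[-0.2711, -0.7095, -0.0, 0.0, 0.0, -0.3491]
[0.1175, -0.716, -0.0, 0.0, 0.0, -0.0803]
```

View pics/s3c.png

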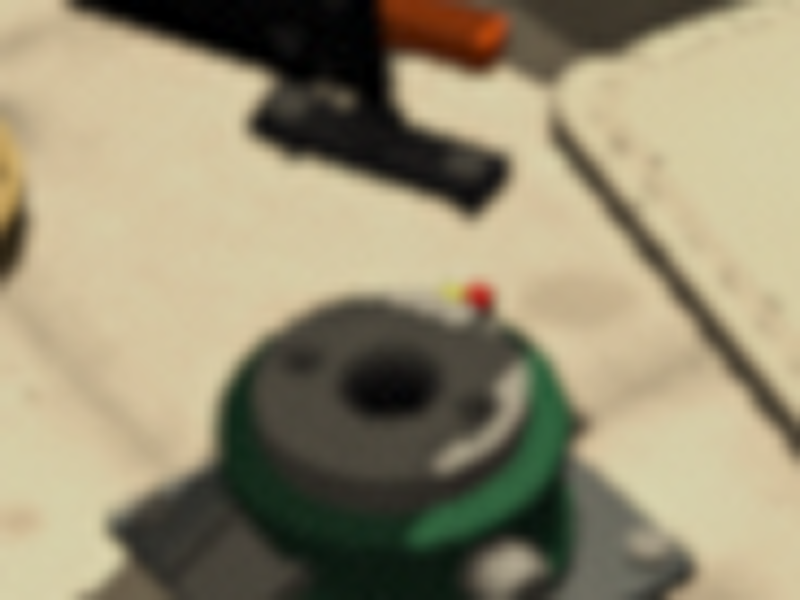

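The yellow tab is right against the red stop at crop (455–480,295). The spanner is lifted and level. I'll check its twist in the grip and carry it back.

Run:
```python
from h import *
k=800/92
for A in([(292,98),(467,160)],[(250,125),(472,212)]):
    u=np.array([226,150])+(np.array(A)+.5)/k-.5
    P=onz('scene',u,.168 if A[0][0]>260 else .158); d=P[0]-P[1]; print(P,np.linalg.norm(d),np.degrees(np.arctan2(d[1],d[0])))
```

```text
[[0.5250401  0.20402065 0.168     ]
 [0.55161595 0.15444901 0.168     ]] 0.056246094249644406 118.19620380947262
[[0.51479358 0.21101631 0.158     ]
 [0.54702638 0.14517018 0.158     ]] 0.07331211837885603 116.08253195007029
```

Call:
apply_moves(
  moves=[
    [-0.12, -0.1, 0, 0, 0, -0.09, 0],
    [-0.25, -0.2, 0, 0, 0, -0.18, 0],
    [-0.37, -0.3, 0, 0, 0, -0.27, 0],
    [-0.5, -0.41, 0, 0, 0, -0.355, 0],
    [-0.5, -0.41, 0, 0, 0, -0.355, 0],
    [-0.5, -0.41, 0, 0, 0, -0.355, 0],
  ],
)

```text
time_s: 16.7
tool_pos: [0.5116, 0.0484, 0.193]
tool_rot: [-180.0, -0.1, 149.8]
force: [0.5, 1.1, -2.5]
grip_width: 0.0135
grasp_force: 39.5
```

Call:
apply_moves(
  moves=[
    [-0.07, -0.18, 0, 0, 0, -0.09, 0],
    [-0.14, -0.36, 0, 0, 0, -0.18, 0],
    [-0.2, -0.54, 0, 0, 0, -0.27, 0],
    [-0.27, -0.71, 0, 0, 0, -0.35, 0],
    [-0.27, -0.71, 0, 0, 0, -0.35, 0],
    [-0.27, -0.71, 0, 0, 0, -0.35, 0],
  ],
)

```text
time_s: 17.3
tool_pos: [0.4879, -0.1003, 0.1935]
tool_rot: [180.0, -0.0, 179.9]
force: [0.6, 0.3, -3.2]
grip_width: 0.0136
grasp_force: 39.5
```

Call:
apply_moves(
  moves=[
    [0.03, -0.18, 0, 0, 0, -0.02, 0],
    [0.06, -0.36, 0, 0, 0, -0.04, 0],
    [0.09, -0.54, 0, 0, 0, -0.06, 0],
    [0.12, -0.72, 0, 0, 0, -0.08, 0],
    [0.12, -0.72, 0, 0, 0, -0.08, 0],
    [0.12, -0.72, 0, 0, 0, -0.08, 0],
    [0.12, -0.72, 0, 0, 0, -0.08, 0],
  ],
)

```text
time_s: 18.0
tool_pos: [0.465, -0.2423, 0.1934]
tool_rot: [179.9, -0.0, -172.9]
force: [-0.3, 1.0, -2.9]
grip_width: 0.0133
grasp_force: 39.6
```

Run:
```python
from h import *
o,p,r=st(); print(p,o['tool_rot'],o['time_s'],o['qpos'][6])
S=save('scene','s4.png')
from ov import draw
draw('pics/s4.png','pics/o4.png',(*p[:2],p[2]+.0195),o['tool_rot'][2]+180,(.466,-.242,.046),7,o=(310,280))
go((.4655,-.2425,.193),186.9)
```

```text
[ 0.46498815 -0.24231429  0.19343386] [ 1.79945467e+02 -3.03299530e-02 -1.72937248e+02] 18.0 127.18933147967047
[-0.0027, -0.0008, 0.0027, 0.0006, -0.0002, 0.0021]
```

View pics/o4.png

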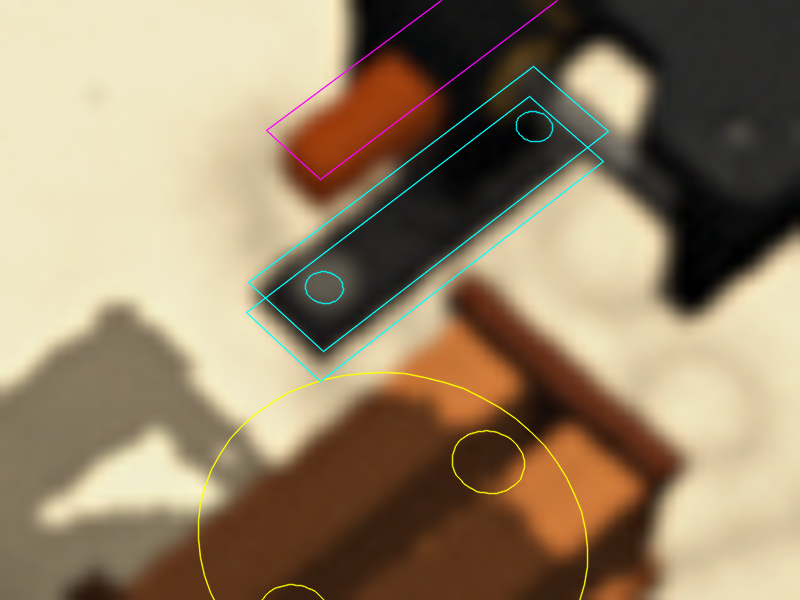

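The spanner is still aligned in the grip: the cyan rivet at (323,287) falls on the real one. The slot's dark stripe lies below it. Descending.

Call:
apply_moves(
  moves=[
    [-0.002, 0, 0.12, 0, 0, 0.002, 0],
    [-0.002, 0, 0.25, 0, 0, 0.002, 0],
    [-0.002, 0, 0.36, 0, 0, 0.002, 0],
    [-0.002, 0, 0.43, 0, 0, 0.002, 0],
    [-0.002, 0, 0.47, 0, 0, 0.002, 0],
    [-0.002, 0, 0.49, 0, 0, 0.002, 0],
    [-0.002, 0, 0.505, 0, 0, 0.002, 0],
    [-0.002, 0, 0.52, 0, 0, 0.002, 0],
    [-0.002, 0, 0.52, 0, 0, 0.002, 0],
  ],
)

```text
time_s: 18.95
tool_pos: [0.4646, -0.2445, 0.0901]
tool_rot: [180.0, 0.0, -173.3]
force: [0.6, 0.7, -3.5]
grip_width: 0.0136
grasp_force: 39.7
```

Run:
```python
from h import *
o,p,r=st(); print(p,o['tool_rot'],o['force'],o['wrist_torque'])
```

```text
[ 0.46463398 -0.24453345  0.0901084 ] [ 1.79968990e+02  3.41944831e-02 -1.73273803e+02] [ 0.61057969  0.70234986 -3.46639283] [0.16083839 0.04204927 0.03403021]
```

Call:
apply_moves(
  moves=[
    [0, 0.004, 0.01, 0, 0, 0, 0],
    [0, 0.005, 0.02, 0, 0, 0, 0],
    [0, 0.005, 0.03, 0, 0, 0, 0],
    [0, 0.005, 0.038, 0, 0, 0, 0],
    [0, 0.005, 0.038, 0, 0, 0, 0],
    [0, 0.005, 0.038, 0, 0, 0, 0],
  ],
)

```text
time_s: 19.55
tool_pos: [0.4642, -0.2439, 0.0824]
tool_rot: [180.0, 0.0, -173.3]
force: [0.3, -0.9, -0.7]
grip_width: 0.0138
grasp_force: 39.6
```

Run:
```python
from h import *
o,p,r=st(); print(p,o['tool_rot'],o['force'],o['wrist_torque'])
```

```text
[ 0.46421141 -0.24393519  0.08241025] [ 1.79997834e+02  2.35840226e-03 -1.73291847e+02] [ 0.26844255 -0.85487215 -0.65437705] [0.04603348 0.13865411 0.03588177]
```

Seated at the original height, with the load now on the rails. Release and retract.

Call:
apply_moves(
  moves=[
    [0, 0, 0, 0, 0, 0, 0.15],
    [0, 0, 0, 0, 0, 0, 0.3],
    [0, 0, 0, 0, 0, 0, 0.5],
    [0, 0, 0, 0, 0, 0, 0.7],
    [0, 0, 0, 0, 0, 0, 0.9],
    [0, 0, 0, 0, 0, 0, 1],
    [0, 0, 0, 0, 0, 0, 1],
    [0, 0, 0, 0, 0, 0, 1],
    [0, 0, 0, 0, 0, 0, 1],
  ],
)

```text
time_s: 20.45
tool_pos: [0.4643, -0.2438, 0.0823]
tool_rot: [180.0, 0.0, -173.3]
force: [0.5, -0.3, 0.2]
grip_width: 0.0694
grasp_force: 0.0
```

Call:
apply_moves(
  moves=[
    [0, 0, -0.1, 0, 0, 0, 1],
    [0, 0, -0.25, 0, 0, 0, 1],
    [0, 0, -0.4, 0, 0, 0, 1],
    [0, 0, -0.6, 0, 0, 0, 1],
    [0, 0, -0.8, 0, 0, 0, 1],
    [0, 0, -0.9, 0, 0, 0, 1],
    [0, 0, -0.9, 0, 0, 0, 1],
  ],
)

```text
time_s: 21.15
tool_pos: [0.4659, -0.2447, 0.2654]
tool_rot: [-179.9, 0.3, -173.3]
force: [0.1, -1.0, 0.2]
grip_width: 0.0871
grasp_force: 0.0
```

Call:
apply_moves(
  moves=[
    [0, 0.25, 0, 0, 0, 0, 1],
    [0, 0.5, 0, 0, 0, 0, 1],
    [0, 0.75, 0, 0, 0, 0, 1],
    [0, 0.9, 0, 0, 0, 0, 1],
    [0, 0.9, 0, 0, 0, 0, 1],
    [0, 0.9, 0, 0, 0, 0, 1],
  ],
)

```text
time_s: 21.75
tool_pos: [0.4427, -0.0651, 0.2614]
tool_rot: [-180.0, -0.1, -173.2]
force: [-0.3, -0.8, -0.2]
grip_width: 0.087
grasp_force: 0.0
```

Run:
```python
from h import *
o,p,r=st(); print(p,o['grip_width'],o['time_s'])
S=save('scene','s5.png')[:,:,::-1];T=save('top','t5.png')[:,:,::-1]
def cr(I,x,y):return cv2.resize(I[y:y+60,x:x+80],(400,300),interpolation=cv2.INTER_CUBIC)
cv2.imwrite('pics/c5.png',np.vstack([np.hstack([cr(T,205,178),cr(T,365,207)]),np.hstack([cr(S,232,175),cr(S,308,302)])]))
```

```text
[ 0.44267318 -0.06507868  0.2613816 ] 0.0869798019168927 21.75
```

View pics/c5.png

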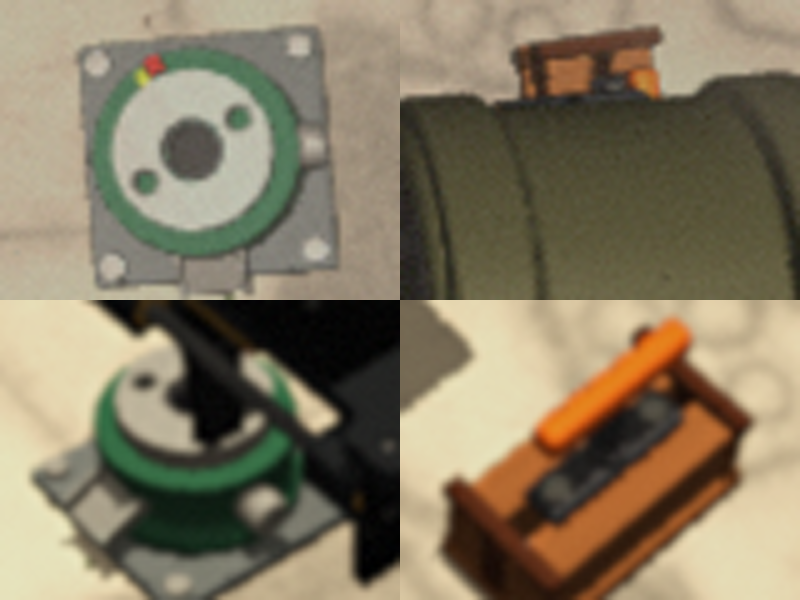

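The tab touches the red stop at top crop (148,70). The spanner stands in its slot as it did at the start, with the handle at scene crop (540,440)–(690,325).

```bash
python3 -c "
from h import *
print(env.sign_off())"
```

```text
the job is handed in; nothing more can be done
None
```

I turned the collar until its yellow tab was against the red stop, stood the spanner back in the slot of its rest with the gripper clear, and handed the job in at about 22 s; no verdict came back.

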